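Shut and bolt the drill jig

ROBOT

A 6-joint arm with a two-finger parallel gripper is mounted at the origin on a cart in front of the work surface, level with it; the furniture and walls round the work are solid. World frame = base frame: x ahead of the robot, y to its left, z up, the work surface at z = 0. Lengths are in m, angles in rad, forces in N, time in s.
With the tool pointing down it reaches from about 0.35 to 0.975 m from the base axis. Payload 4.9 kg.
Tool frame: the origin (TCP) lies on the centre line of the jaws, within the pads' length; the fingertips stand 8 mm ahead of it and the grasp point (between the pads) lies 11 mm behind it; z points along the fingers, y is the direction in which the jaws open and shut (so a half turn about z gives the same grasp; the last joint's range is limited). The gripper opens to 85 mm and grips with 20 to 120 N. Pads are 22 mm wide; open, the fingers measure 114 mm over their backs; the gripper's body (76 mm by 85 mm) begins 54 mm behind the grasp point. The pads swing forward as they close: fully open they stand 13 mm farther back than shut.
Start: joints at [-1.307, 0.053, 1.613, -0, 1.476, -0.119], TCP at [0.233, -0.58, 0.239] pointing down, gripper open.
Joint ranges: [-3.01, 3.01], [-1.01, 2.22], [0.06, 2.58], [-1.02, 4.17], [0.09, 2.62], [-3.14, 3.14]. Speed limits (rad/s): [2.57, 2.57, 3.14, 3.14, 3.14, 3.14].

INTERFACE

Orientations are given as a unit quaternion [w, x, y, z].
In Python, from plant import manip gives the robot as it stands.
- The arm moves only by the tool step_arm, never from a script. Its argument "deltas" is a list of rows, each a list of 7 numbers: the shift along the tool's x, y, z in m, then the turn, a rotation vector about the tool's x, y, z in rad, then the gripper command: -1 is fully open, 1 is shut, values between are in proportion. In form: [[dx, dy, dz, ax, ay, az, hand], ...]. A call has 1 to 20 rows; each row is the pose to reach, as a shift and turn from the pose commanded when the call began, along the tool's axes at that moment; what a row does not reach only later rows make up. A row lasts 1/10 s, in which the tool goes at most 50 mm and 8.59 degrees, less where a joint would pass 70% of its speed; a pose out of reach is approached as far as the arm can. A call with a gripper value outside its range is refused whole. The fingers move at their own pace and stop on an object; the grip force is fixed at half the most. Time passes only in rows, so rows that repeat a pose let the fingers close. It gives the time, the measured TCP pose, the force and the opening at its end, in the units of the state.
- manip.state(): the state, without advancing time (a new reading comes with each control period).
- manip.grab_frame(name): name is "scene" or "top" or "wrist"; returns the picture (400x640x3 uint8, red, green, blue); there is no depth.
- manip.get_calibration(name): a dict with "fov_y" (degrees; the focal length in pixels is half the picture's height over the tangent of half this angle, whatever the lens; pixels are square), "cx", "cy" (the principal point, pixels), "dist_coeffs" ([k1, k2, p1, p2, k3] as OpenCV has them; the pictures are not rectified), "R" (3x3) and "t" (3): a world point X has camera coordinates R X + t. Camera axes: x right, y down, z forward; pixel columns grow to the right and rows downward; lengths in m; the calibration is good to about 2 mm. A picture is of the moment at which its call begins: read the wrist's pose just before it. get_calibration takes no time and is no camera call; for the wrist camera it gives the pose at the moment of the call.
- manip.job_done(): hands the job in, once; it reports no verdict.
The state is a dict: "time": time; "joint_pos": joint angles; "joint_vel": joint speeds; "joint_efforts": joint torques, N m; "tool_pos": TCP position; "tool_rot": TCP orientation; "contact_force": force on the tool from outside, world axes, zero at the start; "ft_torque": the same for the moment, N m; "gripper_width": opening from 0.0 (shut) to 1.0 (fully open).
Only numpy, scipy, OpenCV 4.12 (cv2) and the standard library are available. Lean on these libraries where they do the work, as an engineer would, in place of code of your own. Each camera call takes 0.05 s, during which the arm holds its last target.

TASK

Get the drill jig ready for drilling: push its hinged leaf fully shut over the casting, then hold the bolt's spring catch down with one fingertip while the other fingertip pushes the bolt by its upright lug, away from you over the leaf, all the way home, and let the catch spring back up so that its claw drops into the last notch. Only push and press with the fingers: do not grip or lift anything, leave the casting seated in the jig and the loose things around it where they are, and end with the hand clear.

Things in the scene. Friction and masses are not known exactly. Their poses are not given: they have to be found in the camera images.
- jig: Grey leaf drill jig on the bench, 264 x 126 mm, slightly yawed. Origin on the bench (z = 0) under the middle of the shut leaf's free edge; jig +x runs along the bolt towards the leaf's hinge, away from the robot, +y left, +z up. Pedestal with bolt and catch from x = -124 to -4 mm, nest and leaf beyond. Besides lug and tab nothing on the pedestal is higher than 78 mm, nor over the bolt than 72 mm.
- leaf_angle (a joint): Hinge angle (rad) of the aluminium drill leaf, 115 x 88 x 9 mm: 0 = fully shut on its rest buttons, top face at z = 54 mm; grows as it opens upward, to 1.3. Hinge pin across the jig at jig x = 115, z = 49.5 mm. A stiff hinge: it stays where it is left; about 1 to 5 N on top pushes it down. On its middle line, 55 mm from the pin, a drill bush 24 mm across stands 7 mm above the top face.
- leaf_edge (a point): Middle of the leaf's free edge, on its top face; moves with the leaf.
- bolt_travel (a joint): Slide (m) along jig +x of the flat notched steel bolt, 18 mm wide, top at z = 66 mm: 0 = withdrawn, 0.040 = home at its stop, nose 32 mm over the leaf. Of 4 notches 13.3 mm apart the claw drops into the one below it and blocks the bolt both ways (2 mm play); the last is under the claw when home. The nose strikes the leaf if that is not shut. Friction about 3 N.
- bolt: The bolt with its upright steel lug for pushing it: lug 28 mm wide (jig y, centred on the bolt), 10 mm thick (jig x), from z = 66 to 106 mm, its middle at jig x = -84 mm with the bolt withdrawn, -44 mm when home. Origin at the nose's underside, jig (-8, 0, 55.5) mm when withdrawn; the bar runs 157 mm back from it.
- lug_back (a point): Middle of the lug's back face (towards the robot, where it is pushed), 88 mm above the bench; moves with the bolt.
- catch_angle (a joint): Angle (rad) of the spring catch, a dark steel rocker right (-y) of the bolt on a pin parallel to it, at jig y = -26, z = 72 mm: 0 = up, claw in a notch; grows as the tab is pressed, stop at 0.36. From 0.18 the claw is clear; hold it at 0.22 to 0.33. On mid-tab 2 N starts it, about 5 N gives 0.30. Let go, it springs up, or rests at about 0.16 if the claw is on the bolt between notches.
- catch: The catch with its long ribbed finger tab: plate 78 mm long (jig x -117 to -39 mm), 38 mm wide (jig y -74 to -36 mm), top level at z = 88 mm at rest; its middle sinks about 8 mm when pressed. It does not travel with the bolt: a fingertip slides along it while holding it down. Origin on the pivot pin, jig (-73, -26, 72) mm.
- tab_top (a point): Middle of the tab's top face, jig (-78, -54, 88) mm at rest.
- casting: Small cast aluminium hub, 62 mm diameter, 31 mm high, loose, seated between four dowels on the base plate under the leaf; origin in the middle of its underside.
- nest (a point): Middle of the casting's seat, on top of the base plate, jig (60, 0, 12) mm.
- casting_left: Bystander: one of two more hub castings, 62 mm diameter, 31 mm high, that stand left of the jig.
- casting_front: Bystander: the other of the two hub castings left of the jig, same size.
- hex_key: Bystander: black hex key, 83 x 31 x 6 mm, lying right of the jig.
- marker: Bystander: black marker pen, 134 mm long, lying right of the jig.
- spacer: Bystander: brass spacer, 29 mm diameter, 21 mm high, standing right of the jig.
There are look-alikes about, which are no part of the job. What is shaped like the casting but brown or turquoise is not meant.

How it is judged:
On the way, in this order (a step that is already met when the one before it is completed fails the run):
1. the leaf is shut while the bolt is still withdrawn (value of joint leaf_angle below 0.03 rad and value of joint bolt_travel below 0.006 m), for 0.1 s.
2. a finger holds the catch down, the bolt still withdrawn (value of joint catch_angle above 0.15 rad and contact force between the fingers and catch above 0.5 N and value of joint bolt_travel below 0.006 m), for 0.05 s.
3. the bolt is on its way, pushed by a finger, while a finger holds the catch down (value of joint bolt_travel between 0.008 and 0.022 m and value of joint catch_angle above 0.15 rad and contact force between the fingers and catch above 0.5 N and contact force between the fingers and bolt above 0.3 N), for 0.03 s.
4. the bolt is nearly home, still pushed by a finger while a finger still holds the catch down (value of joint bolt_travel between 0.026 and 0.0375 m and value of joint catch_angle above 0.15 rad and contact force between the fingers and catch above 0.5 N and contact force between the fingers and bolt above 0.3 N), for 0.03 s.
At the end, for the whole second after the job is handed in: The leaf is shut (within 0.03 rad), the bolt is home (within 3.5 mm of its stop, nose over the leaf), the catch is up again with its claw in the last notch (within 0.06 rad) and the casting is still seated within 8 mm (value of joint leaf_angle below 0.03 rad and value of joint bolt_travel above 0.0365 m and value of joint catch_angle below 0.06 rad and horizontal distance between casting and nest below 0.008 m and distance between casting and nest below 0.01 m); the robot touches nothing.
It fails at once if the casting is lifted or knocked off its seat (distance of casting from where it was at the start of the episode above 0.015 m).
It fails at once if a loose thing round the jig is lifted or shoved more than 20 mm (distance of any of casting_left, casting_front, hex_key, marker, spacer from where it was at the start of the episode above 0.02 m).
It fails at once if a loose thing is gripped or pressed hard by the fingers (contact force between the fingers and casting above 8 N or contact force between the fingers and casting_left above 8 N or contact force between the fingers and casting_front above 8 N or contact force between the fingers and hex_key above 8 N or contact force between the fingers and marker above 8 N or contact force between the fingers and spacer above 8 N).
It also fails if it takes over 48 s, if anything falls off the work surface, if the arm or the gripper's body presses on something with over 40 N, if the wrist force passes 120 N, or if a joint passes its speed limit or range.

## Working session

There is one attempt and no reset: what is moved stays moved. The work goes in short steps, Python scripts to look and compute and a tool call to move; the robot and the scene stay as the last step left them, time stands still between calls to the robot, and variables do not carry over. Pictures are saved under pics/ and viewed, and the job is handed in when it is done.

Besides the shell and the picture viewer there is one more tool, called after "Request:" as a command line: name --pt "numbers of a row" for each row, then --argument value for the rest. step_arm: Moves the arm, as the interface text tells. Its arguments: {"type":"object","properties":{"deltas":{"type":"array"}},"required":["deltas"]}

```bash
mkdir -p pics; ls; python3 - <<'E'
from plant import manip
import cv2,json
print(manip.state())
for n in ["scene","top","wrist"]:
    c=manip.get_calibration(n); print(n,c)
    cv2.imwrite(f"pics/{n}0.png",manip.grab_frame(n)[:,:,::-1])
E
```

```text
pics
{'time': 0.0, 'joint_pos': array([-1.30699794e+00,  5.33669505e-02,  1.61431964e+00, -1.93619717e-05,
        1.47597825e+00, -1.19007907e-01]), 'joint_vel': array([ 0.00058111, -0.00081861, -0.00067023,  0.00035152, -0.00040016,
       -0.00037107]), 'joint_efforts': array([ 1.85369213e-04, -3.93680656e+01, -3.70178175e+01, -1.21476642e-04,
        6.87512904e-03, -7.11038098e-06]), 'tool_pos': array([ 0.23328332, -0.57917088,  0.23804142]), 'tool_rot': array([-1.03267951e-03,  9.81737568e-01,  1.90237414e-01, -8.45538208e-05]), 'contact_force': array([ 0.79582109, -0.21842175, -0.26032011]), 'ft_torque': array([0.01979279, 0.01588101, 0.00088276]), 'gripper_width': 1.0031225194052733}
scene {'fov_y': 52.83007869664324, 'cx': 320.44949580551173, 'cy': 197.13853380592016, 'dist_coeffs': array([0.03065497, 0.        , 0.        , 0.        , 0.        ]), 'R': array([[-0.86052195, -0.50935121,  0.00795812],
       [-0.25401319,  0.41549573, -0.87340747],
       [ 0.44156458, -0.75360776, -0.48692512]]), 't': array([0.56375625, 0.20839268, 0.64357919])}
top {'fov_y': 53.45061482515518, 'cx': 314.4029985525985, 'cy': 193.1361815510219, 'dist_coeffs': array([-0.01587944,  0.        ,  0.        ,  0.        ,  0.        ]), 'R': array([[-0.02430868, -0.99962319,  0.0127503 ],
       [-0.98144995,  0.02143669, -0.1905163 ],
       [ 0.19017119, -0.01714498, -0.98160123]]), 't': array([0.05818165, 0.64298679, 0.87539426])}
wrist {'fov_y': 65.63261610489226, 'cx': 322.68755295882943, 'cy': 199.71722187203284, 'dist_coeffs': array([-0.00145996,  0.        ,  0.        ,  0.        ,  0.        ]), 'R': array([[ 0.37251053, -0.92802634, -0.00174001],
       [-0.89639581, -0.3602981 ,  0.25818564],
       [-0.24022999, -0.09461713, -0.96609376]]), 't': array([-0.62471612, -0.03141842,  0.37784238])}
```

View pics/scene0.png

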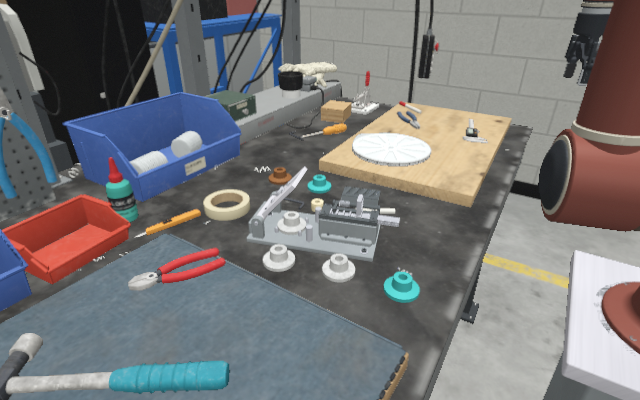

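View pics/top0.png

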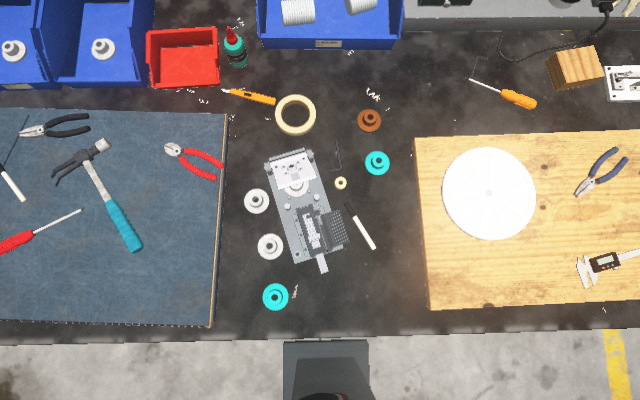

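View pics/wrist0.png

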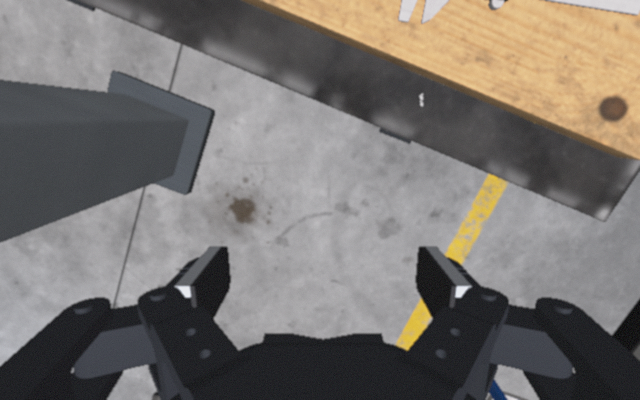

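```bash
python3 - <<'E'
import cv2
a=cv2.imread("pics/top0.png")[135:285,220:400]
cv2.imwrite("pics/topc.png",cv2.resize(a,None,fx=4,fy=4,interpolation=cv2.INTER_CUBIC))
a=cv2.imread("pics/scene0.png")[155:285,230:420]
cv2.imwrite("pics/scenec.png",cv2.resize(a,None,fx=4,fy=4,interpolation=cv2.INTER_CUBIC))
E
cat > h.py <<'E'
import numpy as np,cv2
def K(c,H=400):
    f=H/2/np.tan(np.radians(c["fov_y"])/2); return np.array([[f,0,c["cx"]],[0,f,c["cy"]],[0,0,1]])
def ray(c,uv):
    p=cv2.undistortPoints(np.array([[uv]],float),K(c),np.array(c["dist_coeffs"])).ravel()
    R=np.array(c["R"]);t=np.array(c["t"]); return -R.T@t, R.T@np.array([p[0],p[1],1])
def onz(c,uv,z):
    o,d=ray(c,uv); return o+d*(z-o[2])/d[2]
def proj(c,X):
    X=np.atleast_2d(np.array(X,float))
    return cv2.projectPoints(X,cv2.Rodrigues(np.array(c["R"]))[0],np.array(c["t"]),K(c),np.array(c["dist_coeffs"]))[0].reshape(-1,2)
E
```

```text
(no output)
```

View pics/topc.png

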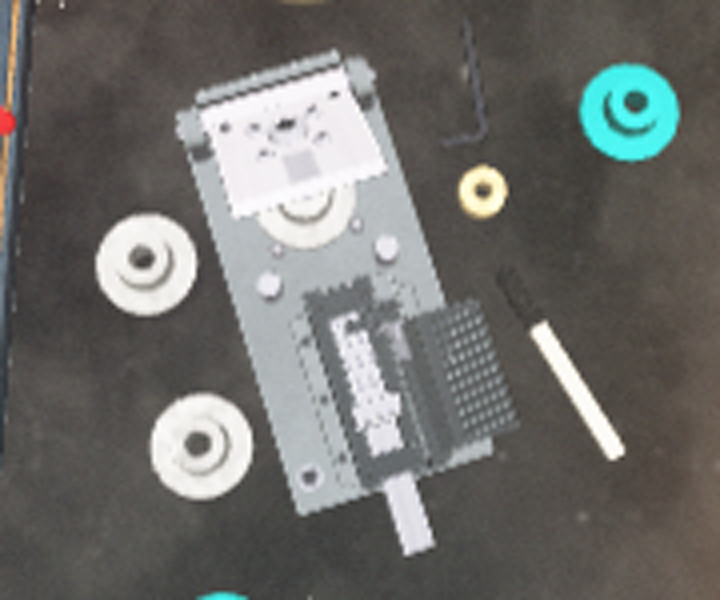

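View pics/scenec.png

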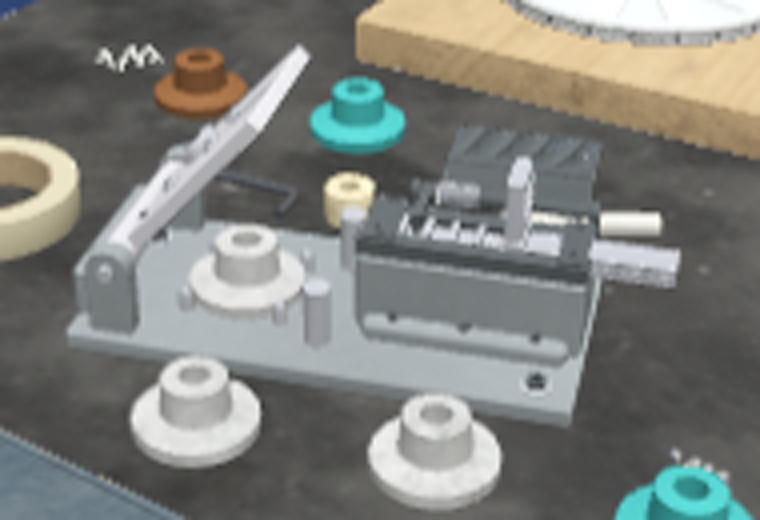

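```bash
python3 - <<'E'
from plant import manip
from h import *
c=manip.get_calibration("top")
P=lambda u,v,z: onz(c,(220+u/4-.375,135+v/4-.375),z)
fl=P(302,515,.012); fr=P(494,453,.012)
print(fl,fr,np.linalg.norm(fl-fr)); d=fl-fr
yaw=np.arctan2(-d[0],d[1]); print("yaw",yaw)
ey=d/np.linalg.norm(d); ex=np.array([ey[1],-ey[0],0])
o=(fl+fr)/2+ex*.124; print("origin",o)
# bolt tail z66, tail width ends: x=-8-157=-165
for uv in [(402,556),(435,546)]: 
    p=P(*uv,.066)-o; print(p@ex,p@ey)
for uv in [(201,110),(365,60)]: # 
    p=P(*uv,.05)-o; print("hinge",p@ex,p@ey)
for uv in [(480,300),(520,428),(455,452)]:
    p=P(*uv,.088)-o; print("tab",p@ex,p@ey)
# plate left edge line
for uv in [(192,160),(250,345)]:
    p=P(*uv,.012)-o; print("leftedge",p@ex,p@ey)
for uv in [(233,217),(387,172)]:
  for z in (.08,.1,.12):
    p=P(*uv,z)-o; print("leafedge",z,p@ex,p@ey)
for n,uv in dict(cl=(146,264),cf=(202,446),sp=(483,191)).items():
    p=P(*uv,.02)-o; print(n,p@ex,p@ey,P(*uv,.02))
E
```

```text
[0.48289384 0.09294881 0.012     ] [ 0.51711172 -0.02385785  0.012     ] 0.12171548464304038
yaw 0.28497145354698633
origin [0.61900182 0.06940561 0.012     ]
-0.16441556963498144 0.012290156640417374
-0.16482037077926334 -0.007201374966203574
hinge 0.12432430973283326 0.04660403513023661
hinge 0.12449401314925984 -0.057628310652624734
tab -0.04170765430040495 -0.07326988378451946
tab -0.11725987846945238 -0.07176701290360614
tab -0.11886054024860325 -0.03287562639047517
leftedge 0.10613976797266496 0.061704733445994996
leftedge -0.01629736554437236 0.060839465835270425
leafedge 0.08 0.04853796571392116 0.04672222890222997
leafedge 0.1 0.04413891338643985 0.046426458243104686
leafedge 0.12 0.03973986105895843 0.04613068758397945
leafedge 0.08 0.04711357899331607 -0.046359634484635405
leafedge 0.1 0.042746142969095395 -0.0445893198746848
leafedge 0.12 0.03837870694487471 -0.0428190052647342
cl 0.04965504412386077 0.10687407195268833 [0.63660875 0.18592894 0.02      ]
cf -0.0670028565343687 0.10570767317264647 [0.52498361 0.15201354 0.02      ]
sp 0.030752676516062578 -0.10474147594221019 [ 0.67796021 -0.02246611  0.02      ]
```

Request:
step_arm --pt "0.57 -0.459 -0.06 0 0 0.098 -0.18" --pt "0.57 -0.459 -0.06 0 0 0.098 -0.18" --pt "0.57 -0.459 -0.06 0 0 0.098 -0.18" --pt "0.57 -0.459 -0.06 0 0 0.098 -0.18" --pt "0.57 -0.459 -0.06 0 0 0.098 -0.18" --pt "0.57 -0.459 -0.06 0 0 0.098 -0.18" --pt "0.57 -0.459 -0.06 0 0 0.098 -0.18" --pt "0.57 -0.459 -0.06 0 0 0.098 -0.18" --pt "0.57 -0.459 -0.06 0 0 0.098 -0.18" --pt "0.57 -0.459 -0.06 0 0 0.098 -0.18" --pt "0.57 -0.459 -0.06 0 0 0.098 -0.18" --pt "0.57 -0.459 -0.06 0 0 0.098 -0.18" --pt "0.57 -0.459 -0.06 0 0 0.098 -0.18" --pt "0.57 -0.459 -0.06 0 0 0.098 -0.18" --pt "0.57 -0.459 -0.06 0 0 0.098 -0.18" --pt "0.57 -0.459 -0.06 0 0 0.098 -0.18" --pt "0.57 -0.459 -0.06 0 0 0.098 -0.18" --pt "0.57 -0.459 -0.06 0 0 0.098 -0.18" --pt "0.57 -0.459 -0.06 0 0 0.098 -0.18" --pt "0.57 -0.459 -0.06 0 0 0.098 -0.18"

```text
time: 2.15
tool_pos: [0.5904, 0.0579, 0.2993]
tool_rot: [0.0, 0.99, 0.141, 0.0]
contact_force: [0.7, 0.3, -0.3]
gripper_width: 0.586
```

```bash
python3 - <<'E'
from plant import manip
import cv2,pickle
s=manip.state();print(s["time"],s["tool_pos"],s["tool_rot"],s["gripper_width"],s["contact_force"])
c=manip.get_calibration("wrist"); pickle.dump(c,open("w1.pkl","wb"))
cv2.imwrite("pics/w1.png",manip.grab_frame("wrist")[:,:,::-1])
E
```

```text
2.15 [0.59042193 0.05786812 0.29933198] [4.16862551e-05 9.89998150e-01 1.41080337e-01 2.33751746e-06] 0.5858728817271821 [ 0.69782109  0.30112492 -0.25830485]
```

View pics/w1.png

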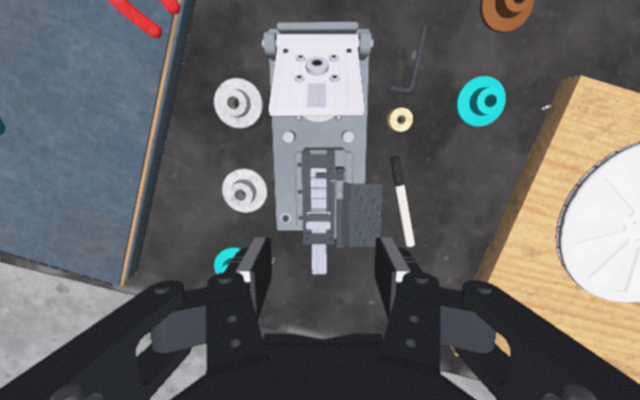

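```bash
python3 - <<'E'
import cv2
a=cv2.imread("pics/w1.png")[10:160,240:400]
b=cv2.imread("pics/w1.png")[135:285,240:400]
cv2.imwrite("pics/w1a.png",cv2.resize(a,None,fx=4,fy=4,interpolation=cv2.INTER_CUBIC))
cv2.imwrite("pics/w1b.png",cv2.resize(b,None,fx=4,fy=4,interpolation=cv2.INTER_CUBIC))
E
```

```text
(no output)
```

View pics/w1a.png

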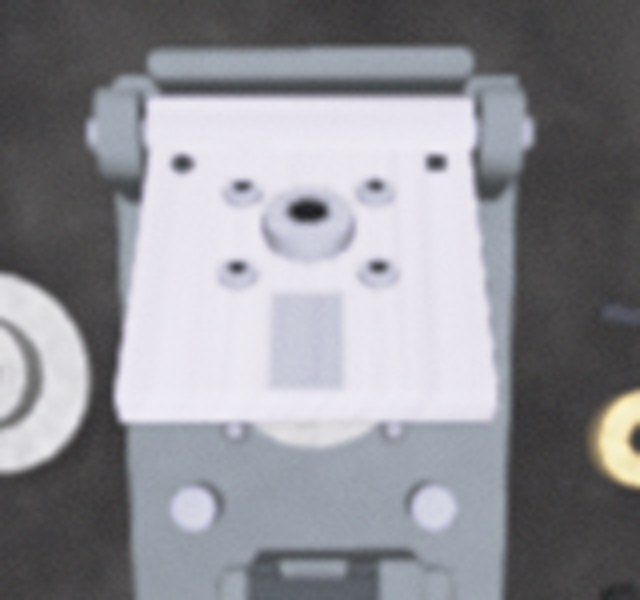

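View pics/w1b.png

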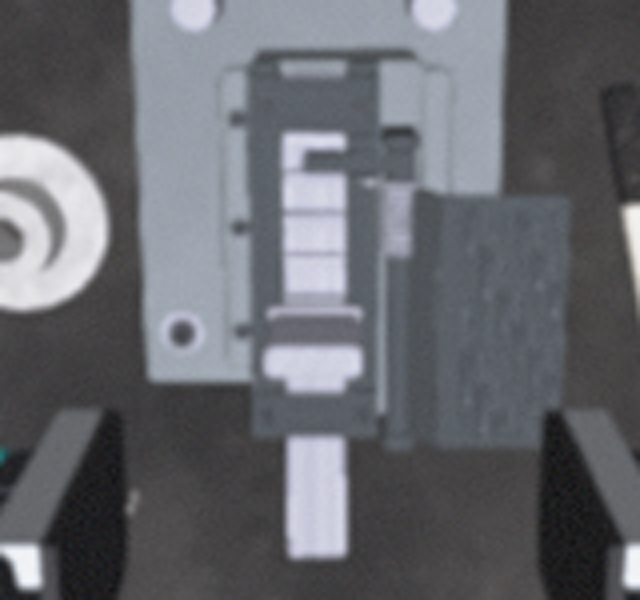

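```bash
python3 - <<'E'
import pickle
from h import *
c=pickle.load(open("w1.pkl","rb"))
A=lambda u,v,z: onz(c,(240+u/4-.375,10+v/4-.375),z)[:2]
B=lambda u,v,z: onz(c,(240+u/4-.375,135+v/4-.375),z)[:2]
# correspondences: (jig xy, world xy)
L=[("pinmid-l",None,None)]
J=[];W=[];N=[]
def add(n,j,w): N.append(n);J.append(j);W.append(w)
add("tailL",(-165,9),B(287,558,.066)); add("tailR",(-165,-9),B(347,558,.066))
add("tabfarR",(-39,-74),B(570,198,.088)); add("tabnearR",(-117,-74),B(563,448,.088))
add("tabnearL",(-117,-36),B(438,445,.088))
add("lugL",(-79,14),B(263,346,.106)); add("lugR",(-79,-14),B(362,346,.106))
add("baseFL",(-124,63),B(149,381,.012))
add("baseLedge",(-20,63),B(132,0,.012)) 
J=np.array(J)/1e3;W=np.array(W)
use=[0,1,2,3,4,5,6,7]
a=J[use];b=W[use];am=a.mean(0);bm=b.mean(0)
H=(a-am).T@(b-bm);th=np.arctan2(H[0,1]-H[1,0],H[0,0]+H[1,1])
R=np.array([[np.cos(th),-np.sin(th)],[np.sin(th),np.cos(th)]]);o=bm-R@am
print("yaw",th,"o",o)
for n,j,w in zip(N,J,W): print(n,np.round(j*1e3,1),np.round((w-o)@R*1e3,1))
print("buttons",[(np.round((A(u,508,.045)-o)@R*1e3,1)) for u in (193,433)])
for u in(118,497):
  for z in (.11,.12,.13,.14): print("leaf",z,np.round((A(u,419,z)-o)@R*1e3,1))
print("hinge pin ends",[(np.round((A(u,130,.0495)-o)@R*1e3,1)) for u in (90,533)])
pickle.dump((o,th),open("jig.pkl","wb"))
ct=pickle.load(open("w1.pkl","rb"))
E
```

```text
yaw 0.2860719401660514 o [0.62060499 0.07160739]
tailL [-165.    9.] [-165.3   10.1]
tailR [-165.   -9.] [-165.4   -9.6]
tabfarR [-39. -74.] [-40.5 -72.8]
tabnearR [-117.  -74.] [-117.2  -74.2]
tabnearL [-117.  -36.] [-116.1  -36.6]
lugL [-79.  14.] [-78.4  14.2]
lugR [-79. -14.] [-78.5 -13.3]
baseFL [-124.   63.] [-123.7   61.2]
baseLedge [-20.  63.] [11.  61.2]
buttons [array([10.3, 37.3]), array([ 10. , -36.4])]
leaf 0.11 [36.3 48.3]
leaf 0.12 [36.2 46.6]
leaf 0.13 [36.1 45. ]
leaf 0.14 [36.  43.3]
leaf 0.11 [ 35.9 -46.9]
leaf 0.12 [ 35.8 -45.6]
leaf 0.13 [ 35.8 -44.3]
leaf 0.14 [ 35.7 -43.1]
hinge pin ends [array([115.4,  62.5]), array([114.9, -62.5])]
```

Request:
step_arm --pt "0.04 -0.003 0.04 0 0 0.0 -0.18" --pt "0.08 -0.005 0.08 0 0 -0.003 -0.18" --pt "0.09 -0.005 0.125 0 0 -0.003 -0.18" --pt "0.09 -0.005 0.139 0 0 -0.003 -0.18" --pt "0.09 -0.005 0.139 0 0 -0.003 -0.18"

```text
time: 2.7
tool_pos: [0.673, 0.0886, 0.1543]
tool_rot: [-0.001, 0.99, 0.143, -0.005]
contact_force: [-1.3, 0.8, -0.5]
gripper_width: 0.593
```

```bash
cat > jp.py <<'E'
from plant import manip
import pickle
from h import *
o,th=pickle.load(open("jig.pkl","rb"))
R=np.array([[np.cos(th),-np.sin(th)],[np.sin(th),np.cos(th)]])
def jp():
    s=manip.state(); q=s["tool_rot"]
    f=s["contact_force"]; fj=np.r_[f[:2]@R,f[2]]
    print("t",round(s["time"],2),"TCP jig mm",np.round(np.r_[(s["tool_pos"][:2]-o)@R,s["tool_pos"][2]]*1e3,1),"yaw",round(2*np.arctan2(q[2],q[1])-th,4),"Fjig",np.round(fj,1),"w",round(s["gripper_width"],3))
E
python3 -c "
from jp import *
jp();cv2.imwrite('pics/w2.png',manip.grab_frame('wrist')[:,:,::-1])"
```

```text
t 2.7 TCP jig mm [ 55.    1.5 154.3] yaw 0.0012 Fjig [-1.   1.1 -0.5] w 0.593
```

View pics/w2.png

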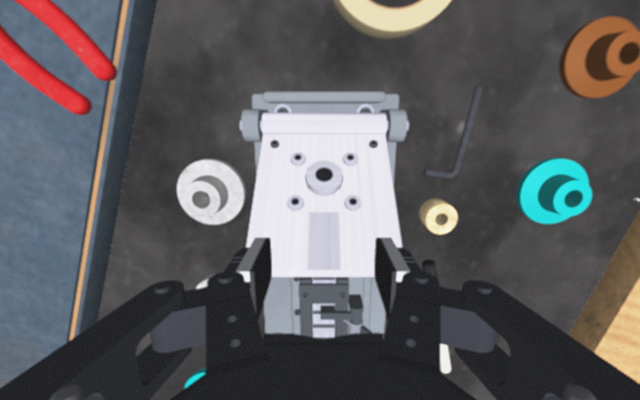

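Request:
step_arm --pt "0 0 0.015 0 0 0 -0.18" --pt "0 0 0.027 0 0 0 -0.18" --pt "-0.004 0 0.031 0 0 0 -0.18" --pt "-0.008 0 0.035 0 0 0 -0.18" --pt "-0.011 0 0.039 0 0 0 -0.18" --pt "-0.014 0 0.042 0 0 0 -0.18" --pt "-0.016 0 0.046 0 0 0 -0.18" --pt "-0.019 0 0.051 0 0 0 -0.18" --pt "-0.021 0 0.055 0 0 0 -0.18" --pt "-0.023 0 0.06 0 0 0 -0.18" --pt "-0.025 0 0.064 0 0 0 -0.18" --pt "-0.027 0 0.069 0 0 0 -0.18" --pt "-0.028 0 0.073 0 0 0 -0.18" --pt "-0.029 0 0.078 0 0 0 -0.18" --pt "-0.03 0 0.083 0 0 0 -0.18" --pt "-0.031 0 0.087 0 0 0 -0.18" --pt "-0.031 0 0.09 0 0 0 -0.18" --pt "-0.031 0 0.09 0 0 0 -0.18"

```text
time: 4.55
tool_pos: [0.6456, 0.0802, 0.0695]
tool_rot: [-0.0, 0.99, 0.143, -0.0]
contact_force: [-0.0, 0.0, -0.2]
gripper_width: 0.59
```

```bash
python3 -c "
from jp import *
jp();cv2.imwrite('pics/w3.png',manip.grab_frame('wrist')[:,:,::-1])
jp();cv2.imwrite('pics/s3.png',cv2.resize(manip.grab_frame('scene')[130:290,220:440,::-1],None,fx=3,fy=3))"
```

```text
t 4.55 TCP jig mm [26.5  1.2 69.5] yaw 0.0017 Fjig [-0.   0.1 -0.2] w 0.59
t 4.6 TCP jig mm [26.6  1.2 69.8] yaw 0.0017 Fjig [ 0.1 -0.4 -0.3] w 0.593
```

View pics/w3.png

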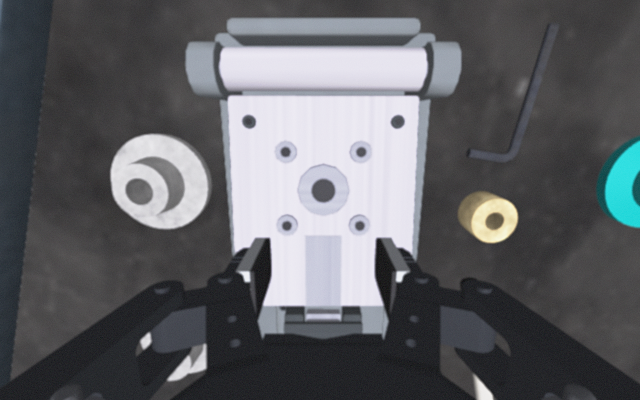

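View pics/s3.png

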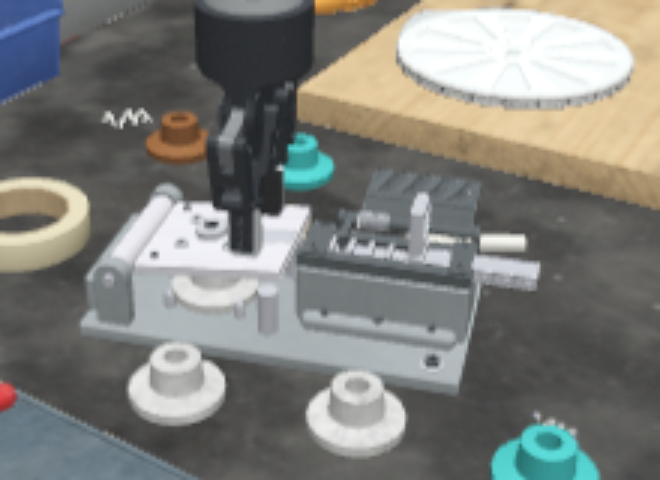

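Request:
step_arm --pt "0 0 0.003 0 0 0 -0.18" --pt "0 0 0.006 0 0 0 -0.18" --pt "0 0 0.008 0 0 0 -0.18" --pt "0 0 0.008 0 0 0 -0.18"

```text
time: 5.05
tool_pos: [0.6459, 0.0802, 0.0618]
tool_rot: [-0.0, 0.99, 0.143, -0.0]
contact_force: [0.3, 0.1, -0.4]
gripper_width: 0.59
```

Request:
step_arm --pt "0 0 0.001 0 0 0 -0.18" --pt "0 0 0.002 0 0 0 -0.18" --pt "0 0 0.003 0 0 0 -0.18" --pt "0 0 0.003 0 0 0 -0.18"

```text
time: 5.45
tool_pos: [0.646, 0.0802, 0.0591]
tool_rot: [-0.0, 0.99, 0.143, -0.0]
contact_force: [0.7, -0.4, 0.1]
gripper_width: 0.592
```

Request:
step_arm --pt "0 0 0.001 0 0 0 -0.18" --pt "0 0 0.002 0 0 0 -0.18" --pt "0 0 0.002 0 0 0 -0.18"

```text
time: 5.75
tool_pos: [0.6461, 0.0803, 0.0588]
tool_rot: [0.0, 0.99, 0.143, -0.0]
contact_force: [-5.1, -0.3, 7.4]
gripper_width: 0.59
```

Request:
step_arm --pt "0 0 0.001 0 0 0 -0.18" --pt "0 0 0.002 0 0 0 -0.18" --pt "0 0 0.002 0 0 0 -0.18"

```text
time: 6.05
tool_pos: [0.6462, 0.0803, 0.0586]
tool_rot: [0.0, 0.99, 0.144, -0.0]
contact_force: [-10.4, -0.7, 16.4]
gripper_width: 0.589
```

```bash
python3 -c "
from jp import *
jp()"
```

```text
t 6.05 TCP jig mm [27.   1.1 58.6] yaw 0.002 Fjig [-10.1   2.3  16.4] w 0.589
```

```bash
python3 - <<'E'
from jp import *
from scipy.spatial.transform import Rotation as Ro
s=manip.state();c=manip.get_calibration("wrist")
q=s["tool_rot"];M=Ro.from_quat([q[1],q[2],q[3],q[0]]).as_matrix()
for y in(-.0251,.0251,-.0396,.0396):
  for x in (-.011,.011):
    print(x,y,[np.round(proj(c,s["tool_pos"]+M@np.array([x,y,z]))[0]) for z in (.005,-.03)])
im=manip.grab_frame("wrist")[:,:,::-1][200:350,200:450]
cv2.imwrite("pics/w4.png",cv2.resize(im,None,fx=3,fy=3,interpolation=cv2.INTER_CUBIC))
E
```

```text
-0.011 -0.0251 [array([271., 278.]), array([257., 324.])]
0.011 -0.0251 [array([269., 237.]), array([253., 272.])]
-0.011 0.0251 [array([372., 278.]), array([386., 324.])]
0.011 0.0251 [array([374., 237.]), array([389., 272.])]
-0.011 -0.0396 [array([242., 278.]), array([219., 324.])]
0.011 -0.0396 [array([239., 237.]), array([214., 272.])]
-0.011 0.0396 [array([401., 278.]), array([423., 323.])]
0.011 0.0396 [array([404., 237.]), array([428., 272.])]
```

View pics/w4.png

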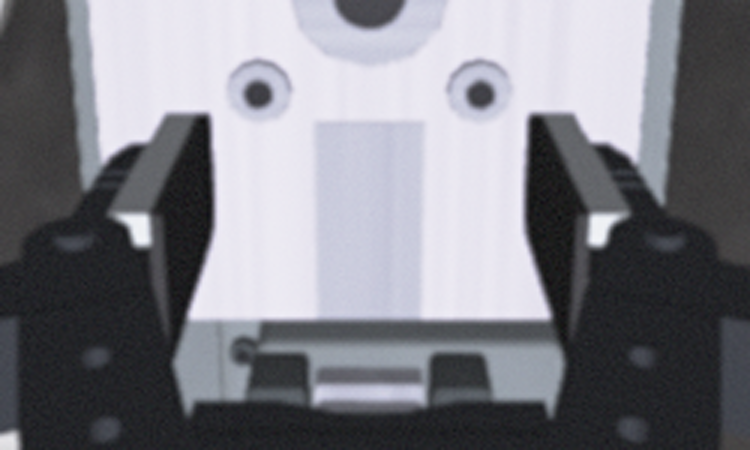

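Request:
step_arm --pt "0 0 -0.02 0 0 0 -0.18" --pt "0 0 -0.06 0 0 0 -0.18" --pt "-0.02 0.01 -0.08 0 0 0 -0.18" --pt "-0.06 0.02 -0.08 0 0 0 -0.18" --pt "-0.1 0.028 -0.08 0 0 0 -0.18" --pt "-0.125 0.028 -0.08 0 0 0 -0.18" --pt "-0.13 0.028 -0.08 0 0 0 -0.18" --pt "-0.13 0.028 -0.078 0 0 0 -0.18" --pt "-0.13 0.028 -0.078 0 0 0 -0.18"

```text
time: 7.0
tool_pos: [0.5302, 0.0167, 0.1334]
tool_rot: [-0.0, 0.99, 0.143, 0.0]
contact_force: [0.5, 0.7, 0.5]
gripper_width: 0.59
```

```bash
python3 - <<'E'
from jp import *
jp()
c=manip.get_calibration("wrist");pickle.dump(c,open("w5.pkl","wb"))
im=manip.grab_frame("wrist")[:,:,::-1];cv2.imwrite("pics/w5.png",im)
cv2.imwrite('pics/s5.png',cv2.resize(manip.grab_frame('scene')[130:290,220:440,::-1],None,fx=3.5,fy=3.5))
jp()
E
```

```text
t 7.0 TCP jig mm [-102.2  -27.1  133.4] yaw 0.0019 Fjig [0.6 0.5 0.5] w 0.59
t 7.1 TCP jig mm [-102.1  -27.1  133.4] yaw 0.0023 Fjig [ 0.2 -0.4 -0.5] w 0.591
```

View pics/w5.png

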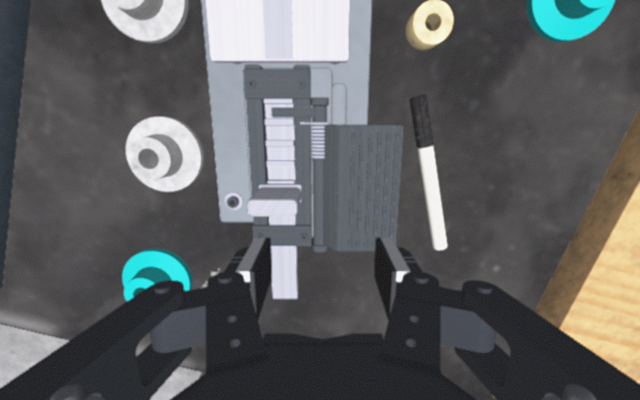

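View pics/s5.png

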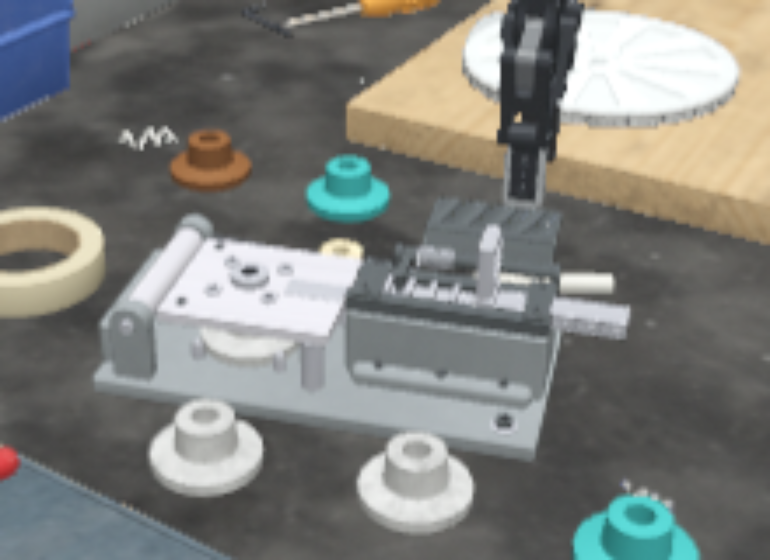

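```bash
python3 - <<'E'
from jp import *
im=cv2.imread("pics/w5.png")[110:260,220:420]
cv2.imwrite("pics/w5c.png",cv2.resize(im,None,fx=4,fy=4,interpolation=cv2.INTER_CUBIC))
E
```

```text
(no output)
```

View pics/w5c.png

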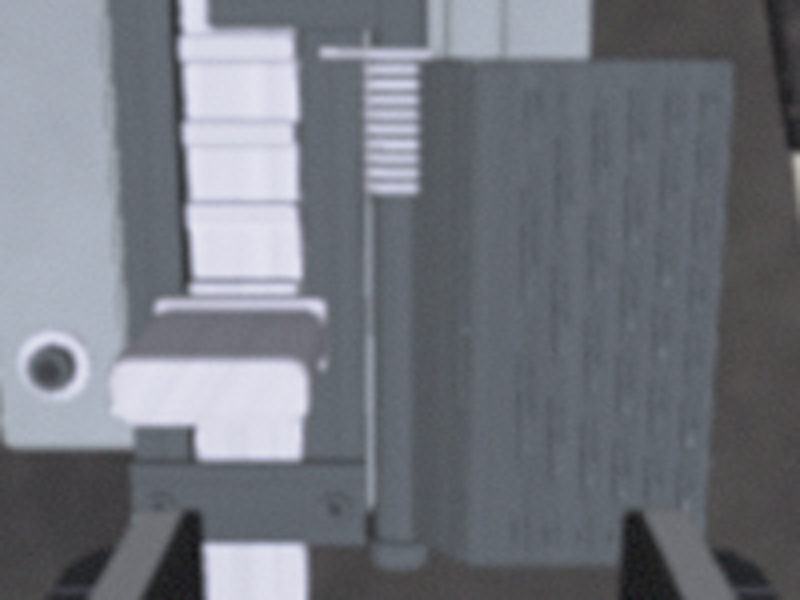

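```bash
python3 - <<'E'
from jp import *
c=pickle.load(open("w5.pkl","rb"))
P=lambda n,u,v,z:print(n,np.round((onz(c,(220+u/4-.375,110+v/4-.375),z)[:2]-o)@R*1e3,1))
P("lug front L",112,358,.106);P("lug front R",308,362,.106);P("lug back L",114,420,.106)
P("tab farR",733,62,.088);P("tab near L",470,562,.088);P("tab farL",470,62,.088)
E
```

```text
lug front L [-78.5  12.7]
lug front R [-79.  -13.6]
lug back L [-87.2  13. ]
tab farR [-40.1 -72.7]
tab near L [-116.2  -36.7]
tab farL [-40.2 -35.8]
```

Request:
step_arm --pt "-0.002 0 0.01 0 0 0 -0.18" --pt "-0.002 0 0.025 0 0 0 -0.18" --pt "-0.002 0 0.035 0 0 0 -0.18" --pt "-0.002 0 0.038 0 0 0 -0.18" --pt "-0.002 0 0.04 0 0 0 -0.18" --pt "-0.002 0 0.042 0 0 0 -0.18" --pt "-0.002 0 0.042 0 0 0 -0.18"

```text
time: 7.8
tool_pos: [0.5276, 0.0158, 0.0916]
tool_rot: [0.0, 0.99, 0.143, 0.0]
contact_force: [-1.6, -1.0, 1.8]
gripper_width: 0.595
```

```bash
python3 - <<'E'
from jp import *
jp()
E
```

```text
t 7.8 TCP jig mm [-105.   -27.3   91.6] yaw 0.0016 Fjig [-1.8 -0.5  1.8] w 0.595
```

Request:
step_arm --pt "0 0 0.002 0 0 0 -0.18" --pt "0 0 0.004 0 0 0 -0.18" --pt "0 0 0.006 0 0 0 -0.18" --pt "0 0 0.006 0 0 0 -0.18"

```text
time: 8.2
tool_pos: [0.5285, 0.0145, 0.0863]
tool_rot: [0.002, 0.99, 0.143, 0.001]
contact_force: [-1.5, -5.9, 5.2]
gripper_width: 0.589
```

```bash
python3 - <<'E'
from jp import *
jp()
im=manip.grab_frame("wrist")[:,:,::-1][150:300,220:420]
cv2.imwrite("pics/w6.png",cv2.resize(im,None,fx=3,fy=3,interpolation=cv2.INTER_CUBIC))
cv2.imwrite('pics/s6.png',cv2.resize(manip.grab_frame('scene')[150:270,290:430,::-1],None,fx=5,fy=5,interpolation=cv2.INTER_CUBIC))
jp()
E
```

```text
t 8.2 TCP jig mm [-104.5  -28.8   86.3] yaw 0.0018 Fjig [-3.1 -5.2  5.2] w 0.589
t 8.3 TCP jig mm [-104.5  -28.7   86.4] yaw 0.0017 Fjig [-2.9 -6.1  5.1] w 0.59
```

View pics/w6.png

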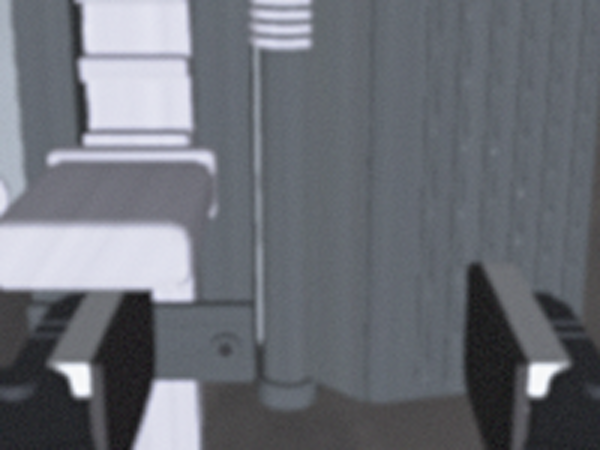

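View pics/s6.png

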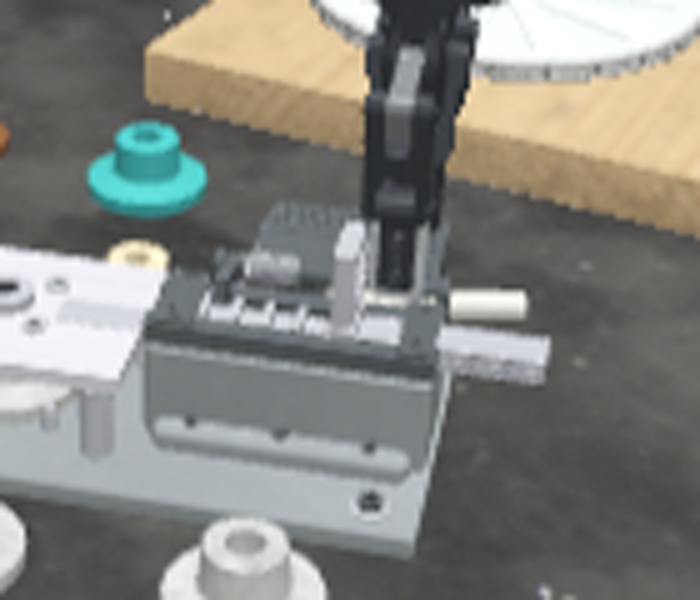

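Request:
step_arm --pt "0.0015 0 0 0 0 0 -0.18" --pt "0.003 0 0 0 0 0 -0.18" --pt "0.0045 0 0 0 0 0 -0.18" --pt "0.006 0 0 0 0 0 -0.18" --pt "0.0075 0 0 0 0 0 -0.18" --pt "0.009 0 0 0 0 0 -0.18"

```text
time: 8.9
tool_pos: [0.5353, 0.0182, 0.0853]
tool_rot: [0.0, 0.99, 0.143, -0.001]
contact_force: [-4.7, -3.6, 6.0]
gripper_width: 0.59
```

```bash
python3 - <<'E'
from jp import *
jp()
im=manip.grab_frame("wrist")[:,:,::-1][150:300,220:420]
cv2.imwrite("pics/w7.png",cv2.resize(im,None,fx=3,fy=3,interpolation=cv2.INTER_CUBIC))
E
```

```text
t 8.9 TCP jig mm [-97.  -27.2  85.3] yaw 0.0019 Fjig [-5.5 -2.1  6. ] w 0.59
```

View pics/w7.png

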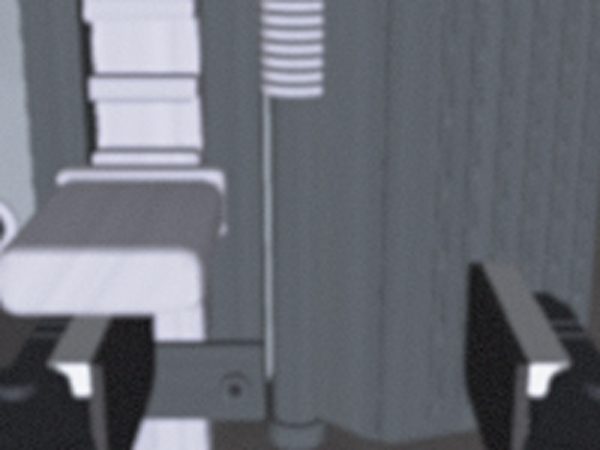

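Request:
step_arm --pt "0.0015 0 -0.0005 0 0 0 -0.18" --pt "0.003 0 -0.001 0 0 0 -0.18" --pt "0.0045 0 -0.001 0 0 0 -0.18" --pt "0.006 0 -0.001 0 0 0 -0.18" --pt "0.0075 0 -0.001 0 0 0 -0.18" --pt "0.009 0 -0.001 0 0 0 -0.18" --pt "0.0105 0 -0.001 0 0 0 -0.18" --pt "0.012 0 -0.001 0 0 0 -0.18"

```text
time: 9.75
tool_pos: [0.5461, 0.0216, 0.0854]
tool_rot: [0.0, 0.99, 0.144, -0.002]
contact_force: [-5.5, -4.6, 3.4]
gripper_width: 0.591
```

```bash
python3 - <<'E'
from jp import *
jp()
im=manip.grab_frame("wrist")[:,:,::-1][150:300,220:420]
cv2.imwrite("pics/w8.png",cv2.resize(im,None,fx=3,fy=3,interpolation=cv2.INTER_CUBIC))
cv2.imwrite('pics/s8.png',cv2.resize(manip.grab_frame('scene')[150:270,290:430,::-1],None,fx=5,fy=5,interpolation=cv2.INTER_CUBIC))
jp()
E
```

```text
t 9.75 TCP jig mm [-85.6 -26.9  85.4] yaw 0.002 Fjig [-6.6 -2.9  3.4] w 0.591
t 9.85 TCP jig mm [-85.4 -26.9  85.4] yaw 0.0019 Fjig [-5.3 -2.6  4.4] w 0.587
```

View pics/w8.png

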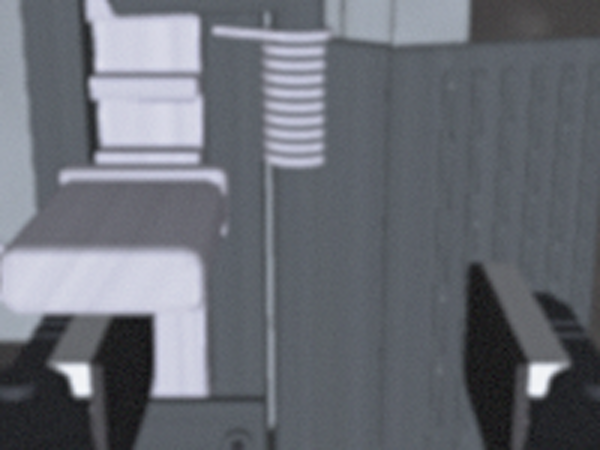

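View pics/s8.png

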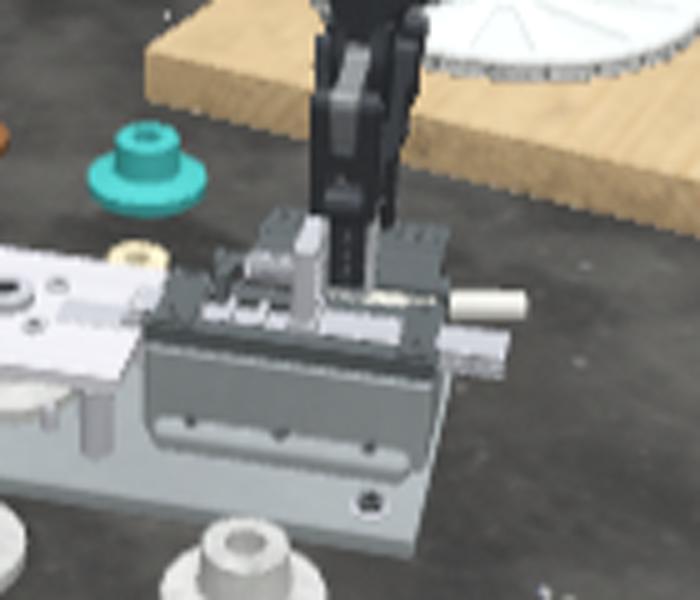

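Request:
step_arm --pt "0.0015 0 -0.0003 0 0 0 -0.18" --pt "0.003 0 -0.0005 0 0 0 -0.18" --pt "0.0045 0 -0.0005 0 0 0 -0.18" --pt "0.006 0 -0.0005 0 0 0 -0.18" --pt "0.0075 0 -0.0005 0 0 0 -0.18" --pt "0.009 0 -0.0005 0 0 0 -0.18" --pt "0.0105 0 -0.0005 0 0 0 -0.18" --pt "0.012 0 -0.0005 0 0 0 -0.18" --pt "0.0135 0 -0.0005 0 0 0 -0.18" --pt "0.015 0 -0.0005 0 0 0 -0.18" --pt "0.0165 0 -0.0005 0 0 0 -0.18" --pt "0.018 0 -0.0005 0 0 0 -0.18"

```text
time: 11.05
tool_pos: [0.5631, 0.0268, 0.0856]
tool_rot: [-0.0, 0.99, 0.144, -0.002]
contact_force: [-6.4, -3.7, 3.1]
gripper_width: 0.591
```

```bash
python3 - <<'E'
from jp import *
jp()
E
```

```text
t 11.05 TCP jig mm [-67.8 -26.8  85.6] yaw 0.002 Fjig [-7.2 -1.8  3.1] w 0.591
```

Request:
step_arm --pt "0.0015 0 0 0 0 0 -0.18" --pt "0.003 0 0 0 0 0 -0.18" --pt "0.0045 0 0 0 0 0 -0.18" --pt "0.006 0 0 0 0 0 -0.18" --pt "0.0075 0 0 0 0 0 -0.18" --pt "0.009 0 0 0 0 0 -0.18" --pt "0.01 0 0 0 0 0 -0.18" --pt "0.01 0 0 0 0 0 -0.18"

```text
time: 11.85
tool_pos: [0.5688, 0.0285, 0.0855]
tool_rot: [0.0, 0.989, 0.144, -0.008]
contact_force: [-22.0, -9.8, 14.4]
gripper_width: 0.593
```

```bash
python3 - <<'E'
from jp import *
jp()
im=manip.grab_frame("wrist")[:,:,::-1][150:300,220:420]
cv2.imwrite("pics/w9.png",cv2.resize(im,None,fx=3,fy=3,interpolation=cv2.INTER_CUBIC))
cv2.imwrite('pics/s9.png',cv2.resize(manip.grab_frame('scene')[150:270,290:430,::-1],None,fx=5,fy=5,interpolation=cv2.INTER_CUBIC))
jp()
E
```

```text
t 11.85 TCP jig mm [-61.9 -26.7  85.5] yaw 0.0038 Fjig [-23.8  -3.2  14.4] w 0.593
t 11.95 TCP jig mm [-61.9 -26.7  85.5] yaw 0.0037 Fjig [-23.2  -1.4  14.9] w 0.591
```

View pics/w9.png

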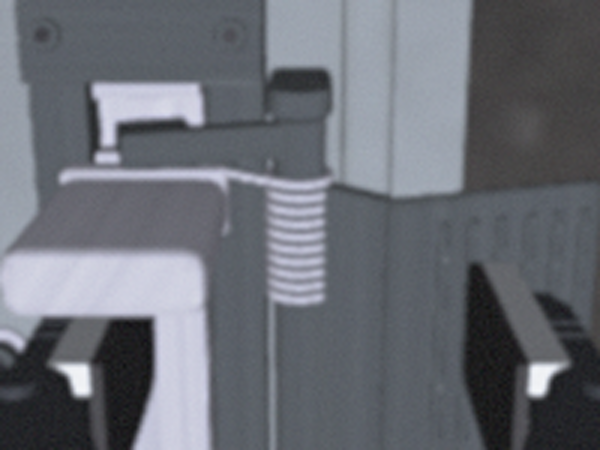

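View pics/s9.png

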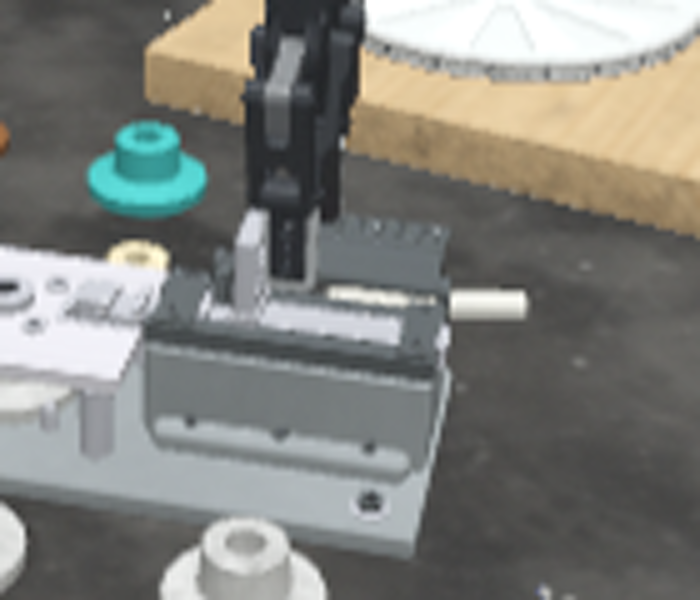

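```bash
python3 - <<'E'
from jp import *
c=manip.get_calibration("wrist")
P=lambda n,u,v,z:print(n,np.round((onz(c,(220+u/3-.33,150+v/3-.33),z)[:2]-o)@R*1e3,1))
P("lug front",100,249,.106);P("lug R",203,255,.106);P("lug base front",140,170,.07)
E
```

```text
lug front [-38.6  -0.2]
lug R [-39.4 -13.5]
lug base front [-39.   1.]
```

Request:
step_arm --pt "-0.002 0 0 0 0 0 -0.18" --pt "-0.004 0 0 0 0 0 -0.18" --pt "-0.0045 0 0 0 0 0 -0.18"

```text
time: 12.25
tool_pos: [0.5686, 0.0285, 0.0858]
tool_rot: [-0.0, 0.99, 0.143, -0.002]
contact_force: [-3.8, -3.5, 2.6]
gripper_width: 0.589
```

```bash
python3 - <<'E'
from jp import *
jp()
E
```

```text
t 12.25 TCP jig mm [-62.1 -26.7  85.8] yaw 0.0019 Fjig [-4.6 -2.2  2.6] w 0.589
```

Lightly loaded now; lift to release the catch.

Request:
step_arm --pt "0 0 -0.004 0 0 0 -0.18" --pt "0 0 -0.008 0 0 0 -0.18" --pt "-0.003 0 -0.014 0 0 0 -0.18" --pt "-0.006 0 -0.03 0 0 0 -0.18" --pt "-0.006 0 -0.06 0 0 0 -0.18" --pt "-0.006 0 -0.1 0 0 0 -0.18" --pt "-0.006 0 -0.15 0 0 0 -0.18" --pt "-0.006 0 -0.15 0 0 0 -0.18" --pt "-0.006 0 -0.15 0 0 0 -0.18"

```text
time: 13.15
tool_pos: [0.5659, 0.0269, 0.241]
tool_rot: [0.001, 0.99, 0.143, 0.004]
contact_force: [-0.2, 0.5, -1.0]
gripper_width: 0.592
```

```bash
python3 - <<'E'
from jp import *
jp()
c=manip.get_calibration("wrist");pickle.dump(c,open("w10.pkl","wb"))
im=manip.grab_frame("wrist")[:,:,::-1];cv2.imwrite("pics/w10f.png",im)
cv2.imwrite("pics/w10.png",cv2.resize(im[60:260,200:430],None,fx=3,fy=3,interpolation=cv2.INTER_CUBIC))
cv2.imwrite('pics/s10.png',cv2.resize(manip.grab_frame('scene')[150:280,240:430,::-1],None,fx=4,fy=4,interpolation=cv2.INTER_CUBIC))
E
```

```text
t 13.15 TCP jig mm [-65.1 -27.5 241. ] yaw 0.0017 Fjig [-0.   0.5 -1. ] w 0.592
```

View pics/w10.png

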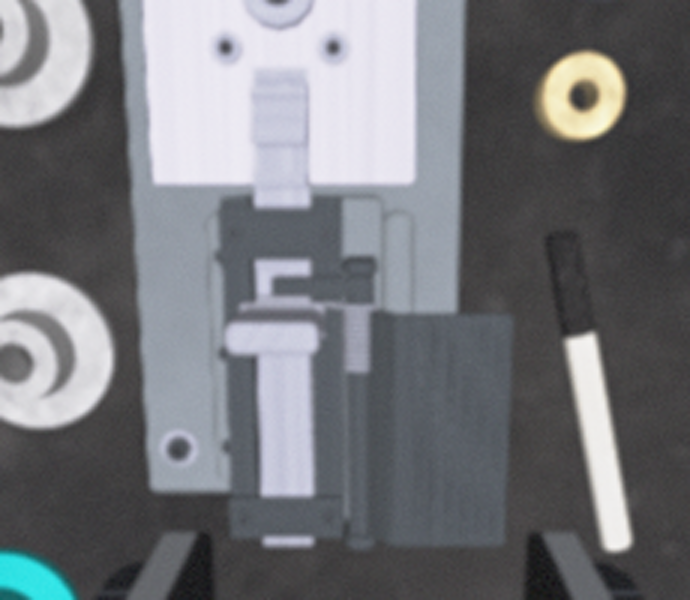

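View pics/s10.png

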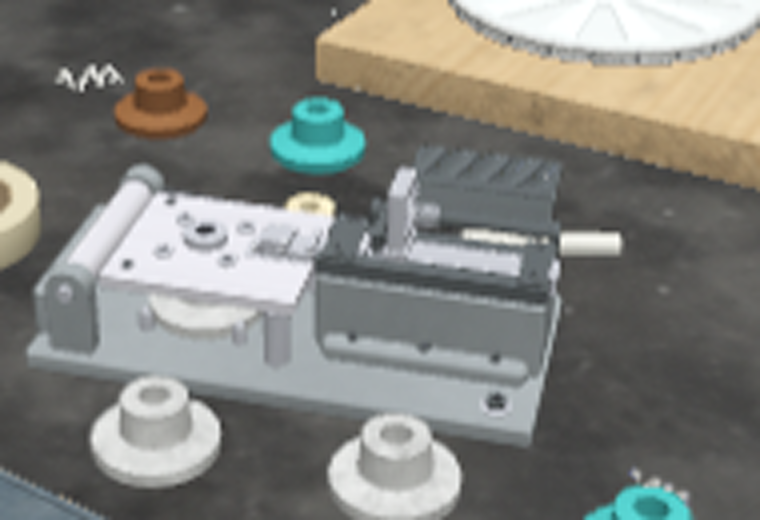

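```bash
python3 - <<'E'
from jp import *
c=pickle.load(open("w10.pkl","rb"))
P=lambda n,u,v,z:print(n,np.round((onz(c,(200+u/3-.33,60+v/3-.33),z)[:2]-o)@R*1e3,1))
P("tab farR",513,316,.088);P("tab nearR",504,545,.088);P("lug front L",226,325,.106);P("lug front R",320,325,.106);P("leaf edge L",152,185,.054);P("leaf edge R",415,185,.054);P("nose L",253,70,.066)
cs=manip.get_calibration("scene")
for a in (0,.16):
  X=[]
  for x in(-117,-39):
    dy,dz=-48,16; yy=-26+dy*np.cos(a)-dz*np.sin(a); zz=72+dz*np.cos(a)+dy*np.sin(a)
    X.append(np.r_[o+R@np.array([x,yy])/1e3,zz/1e3])
  print(a,np.round(proj(cs,X),1))
n=manip.grab_frame("scene")[:,:,::-1].astype(int);s0=cv2.imread("pics/scene0.png").astype(int)
d=np.abs(n-s0).max(2); print("tab region diff",d[186:200,348:380].mean(), "ref",d[300:320,100:130].mean())
cv2.imwrite("pics/cmp.png",np.vstack([cv2.resize(i[175:225,330:400].astype(np.uint8),None,fx=5,fy=5,interpolation=cv2.INTER_NEAREST) for i in (s0,n)]))
E
```

```text
tab farR [-40.7 -73. ]
tab nearR [-116.8  -73. ]
lug front L [-40.8  13.3]
lug front R [-40.8 -14. ]
leaf edge L [-1.6 44.2]
leaf edge R [ -1.6 -43.8]
nose L [33.4  8. ]
0 [[379.3 189.5]
 [343.4 185.1]]
0.16 [[379.2 192.3]
 [343.5 187.9]]
tab region diff 10.738839285714286 ref 4.476666666666667
```

View pics/cmp.png

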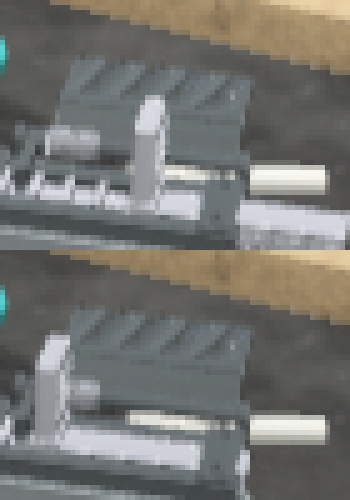

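```bash
python3 -c "
from jp import *
jp();print(manip.job_done())"
```

```text
t 13.3 TCP jig mm [-67.3 -26.7 235.6] yaw 0.0017 Fjig [-0.4  0.1 -0.9] w 0.593
the job is handed in; nothing more can be done
None
```

I shut the leaf and pushed the bolt home while the other fingertip held the catch down. I then released the catch, lifted the hand clear and handed the job in at 13.3 s. No verdict was reported.

- **Leaf:** it met its stop when pressed, at about 16 N. In the last images its free edge measured jig x ≈ −1.6 mm and y ±44 mm, so it looks flat and shut.
- **Bolt:** the lug's front face measured about −39 mm with the bolt against its stop at 23 N, which is the home position. From higher up, after release, it read −40.8 mm. The leaf edge showed the same −1.6 mm bias in that view, so the two readings agree, and the bolt's nose lies over the leaf.
- **Catch:** from the fingertip height I estimated 0.26 to 0.33 rad while the bolt moved. After release the tab is back at its starting height in the scene view, so the claw is in the last notch.
- **Surroundings:** as far as the part under the leaf can be seen, the casting is still seated. The loose things in view look unmoved, and the hand is clear with contact force near zero.

While the catch was held down the wrist also felt up to about 6 N sideways. I took this to be fingertip friction on the tab, and nothing slipped.

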